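# Turn a pattern weight over on the turning ramp

### The arm

A 6-joint arm with a two-finger parallel gripper is mounted at the origin on the work surface. World frame = base frame: x ahead of the robot, y to its left, z up, the work surface at z = 0. Lengths are in mm, angles in rad, forces in N, time in s.
With the tool pointing down it reaches from about 300 to 850 mm from the base axis. Payload 5.4 kg.
Tool frame: the origin (TCP) lies midway between the tips of the shut fingers; the grasp point (between the pads) lies 19 mm behind it; z points along the fingers, x is the direction in which the jaws open and shut, and the axes are right-handed (so a half turn about z gives the same grasp; the last joint's range is limited). The gripper opens to 85 mm and grips with 20 to 120 N. Pads are 22 mm wide; open, the fingers measure 114 mm over their backs; the gripper's body (76 mm by 85 mm) begins 54 mm behind the grasp point. The pads swing forward as they close: fully open they stand 13 mm farther back than shut.
Start: joints at [1.048, 0.158, 1.597, -0, 1.386, -0.21], TCP at [176.951, 547.078, 196.599] pointing down, gripper open.
Joint ranges: [-2.91, 2.91], [-0.94, 2.29], [0.18, 2.7], [-1.29, 4.43], [0.17, 2.64], [-3, 3]. Speed limits (rad/s): [2.57, 2.57, 3.14, 3.14, 3.14, 3.14].

### API

Orientations are given as a unit quaternion [x, y, z, w].
In Python, from workcell import env gives the robot as it stands.
- The arm moves only by the shell command python3 -m inch 'ROWS' [OPENING] [FORCE]. ROWS is JSON, a list of rows, each a list of 6 numbers: the shift along the tool's x, y, z in m, then the turn, a rotation vector about the tool's x, y, z in rad. A call has 1 to 5 rows; each row is the pose to reach, as a shift and turn from the pose commanded when the call began, along the tool's axes at that moment; what a row does not reach only later rows make up. A row lasts 1/8 s, in which the tool goes at most 62.5 mm and 10.7 degrees, less where a joint would pass 70% of its speed; a pose out of reach is approached as far as the arm can. A call with a gripper value outside its range is refused whole. OPENING is the opening, from 0 (shut) to 1 (fully open), set as the call begins (- or left out, the last holds). The fingers move at their own pace and stop on an object; FORCE is the grip in N (left out, the last holds). Time passes only in rows, so rows that repeat a pose let the fingers close. It gives the time, the measured TCP pose, the force and the opening at its end, in the units of the state.
- env.read_state(): the state, without advancing time (a new reading comes with each control period).
- env.camera(name): name is "side" or "top"; returns the picture (400x640x3 uint8, red, green, blue); there is no depth.
- env.camera_info(name): a dict with "K" (3x3 intrinsics, pixels), "pose" (4x4, takes a point from camera to world coordinates). Camera axes: x right, y down, z forward; pixel columns grow to the right and rows downward; lengths in mm; the calibration is good to about 2 mm. A picture is of the moment at which its call begins. camera_info takes no time and is no camera call.
- env.finish_job(): hands the job in, once; it reports no verdict.
The state is a dict: "time_s": time; "joint_pos": joint angles; "qvel": joint speeds; "joint_torque": joint torques, N m; "position": TCP position; "tcp_rot": TCP orientation; "wrist_force": force on the tool from outside, world axes, zero at the start; "wrist_torque": the same for the moment, N m; "grip_width": finger opening in mm.
Only numpy, scipy, OpenCV 4.12 (cv2) and the standard library are available. Lean on these libraries where they do the work, as an engineer would, in place of code of your own. Each camera call takes 0.05 s, during which the arm holds its last target.

### The job

One of the two round pattern weights on the sewing table has been put down the wrong way, with its cork pad up. Pick it up and let it go, lying about level, onto the short upper slope of the turning ramp, so that it slides down by itself, tumbles over in the turn and comes to rest lying cork down in the ramp's tray. Leave the other weight, which lies steel face up, where it is.

Things in the scene. Friction and masses are not known exactly. Their poses are not given: they have to be found in the camera images.
- weight_centre (a point): Centre of the loose weight that lies the wrong way, 8 mm above the table: a steel disc, diameter 60, 12 mm thick, with a cork pad, diameter 56, 4 mm thick, on one face; 16 mm thick in all, about 0.25 kg. z is the disc's axis, out of the cork face (up at the start, down once turned over). Round: grasp it across its diameter in any direction.
- ramp: Turning ramp, fixed, slippery. Origin on the table, mid-width; y = downhill way of the upper slope, x across (84 mm inside), z up. Upper slope: 36 deg, from y 0, z 200 mm down to a lip at y 80, z 141; side rails 12 mm high. Turn: pocket y 75 to 145, sides 195 mm high; there a disc tips over onto the lower slope, which runs back to y 0. Tray: y 0 to -105, floor z 6, rim 22 mm.
- let_go (a point): Point above the upper slope, at x 0, y 35, z 213 mm of the ramp, axes as the ramp's. A disc let go level with its centre here drops about 10 mm and slides off by itself; 10 mm off in x, 15 in y or 10 higher does no harm. The sheet straight below is at z 174 mm. Fingers along the ramp's x, reaching no lower than the disc's underside, clear the rails also when opening.
- plain: The other pattern weight, of the same size, lying the right way: steel face with turned rings up, cork down. Origin at the centre of its underside. Not to be moved.
Not all that is in view belongs to the job. Leave any red look-alike of the part that bears weight_centre alone.

How it is judged:
By the outcome, as a careful person would: the job done as asked, in the order asked, and still so for the second after the job is handed in, with the robot touching nothing.
It also fails if it takes over 40 s, if anything falls off the work surface, if the arm or the gripper's body presses on something with over 40 N, if the wrist force passes 120 N, or if a joint passes its speed limit or range.

## Working session

There is one attempt and no reset: what is moved stays moved. The work goes in short steps, Python scripts to look and compute and a shell command to move; the robot and the scene stay as the last step left them, time stands still between calls to the robot, and variables do not carry over. Pictures are saved under pics/ and viewed, and the job is handed in when it is done.

```bash
ls; mkdir -p pics
python3 - <<'E'
from workcell import env
import cv2
print(env.read_state())
for n in ("side","top"):
    im=env.camera(n); cv2.imwrite(f"pics/{n}0.png",im[:,:,::-1]); i=env.camera_info(n); print(n,i["K"],i["pose"])
E
```

```text
pics
{'time_s': 0.0, 'joint_pos': array([ 1.04791000e+00,  1.59066193e-01,  1.59824447e+00, -1.92958924e-05,
        1.38624226e+00, -2.10119798e-01]), 'qvel': array([ 0.00146897,  0.00026293, -0.00095698,  0.00032764,  0.00175222,
        0.00074687]), 'joint_torque': array([ 2.00232556e-03, -3.96004522e+01, -3.31429267e+01, -5.54394921e-05,
        8.30183591e-03,  1.94921476e-06]), 'position': array([176.60984019, 546.48455618, 195.60123329]), 'tcp_rot': array([ 8.08606049e-01,  5.88349638e-01, -8.91534104e-04,  4.07333550e-04]), 'wrist_force': array([-0.39560358, -0.77749379, -0.11250122]), 'wrist_torque': array([-0.00645066, -0.02308015,  0.01233305]), 'grip_width': 85.28754192666477}
side [[507.33357875   0.         316.22497309]
 [  0.         507.33357875 203.91375606]
 [  0.           0.           1.        ]] [[ 9.84595503e-01 -1.30608388e-01  1.16246050e-01  4.40505390e+02]
 [-1.74729773e-01 -7.10574287e-01  6.81581755e-01 -7.85084178e+02]
 [-6.41884023e-03 -6.91393977e-01 -7.22449422e-01  9.57182624e+02]
 [ 0.00000000e+00  0.00000000e+00  0.00000000e+00  1.00000000e+00]]
top [[516.35733156   0.         322.61009782]
 [  0.         516.35733156 199.41267763]
 [  0.           0.           1.        ]] [[ 2.39635794e-02 -9.97435440e-01  6.74410111e-02  5.15147529e+02]
 [-9.99709299e-01 -2.37295429e-02  4.26930302e-03 -2.83769560e+01]
 [-2.65800977e-03 -6.75237136e-02 -9.97714129e-01  1.25765514e+03]
 [ 0.00000000e+00  0.00000000e+00  0.00000000e+00  1.00000000e+00]]
```

View pics/side0.png

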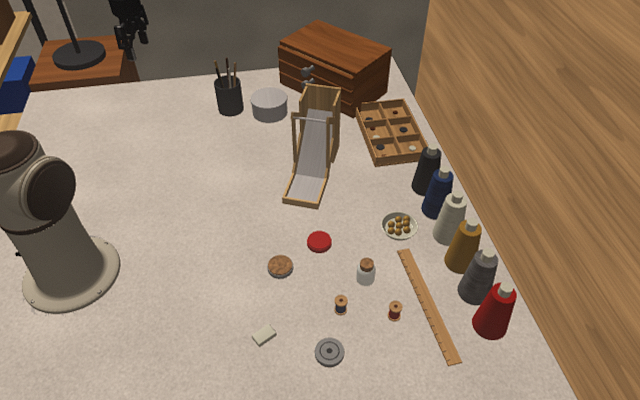

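View pics/top0.png

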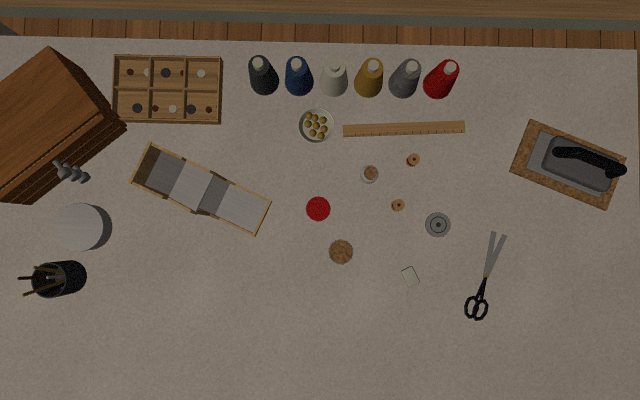

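The cork-up weight is at top (341,251) and side (280,266). The red look-alike is at top (318,209) and the plain weight at top (437,224). The ramp runs from its tray at about (245,210) to its pocket at about (145,165). Next I'll zoom in and measure.

```bash
cat > h.py <<'E'
import numpy as np,cv2
from workcell import env
def ray(n,p):
    i=env.camera_info(n);K=np.array(i["K"]);T=np.array(i["pose"])
    d=T[:3,:3]@np.linalg.inv(K)@np.array([p[0],p[1],1.]);return T[:3,3],d
def onz(n,p,z):
    o,d=ray(n,p);return o+d*(z-o[2])/d[2]
def proj(n,P):
    i=env.camera_info(n);K=np.array(i["K"]);T=np.array(i["pose"])
    c=T[:3,:3].T@(np.array(P,float)-T[:3,3]);u=K@c;return u[:2]/u[2]
E
python3 - <<'E'
from h import *
t=cv2.imread("pics/top0.png");s=cv2.imread("pics/side0.png")
cv2.imwrite("pics/tz.png",cv2.resize(t[130:250,115:285],None,fx=4.5,fy=4.5,interpolation=cv2.INTER_CUBIC))
cv2.imwrite("pics/sz.png",cv2.resize(s[60:220,240:400],None,fx=3.7,fy=3.7,interpolation=cv2.INTER_CUBIC))
for n,im,c in(("top",t,(341,251)),("side",s,(280,266))):
    hsv=cv2.cvtColor(im,cv2.COLOR_BGR2HSV)
    m=((hsv[...,1]>75)&(hsv[...,0]<25)).astype(np.uint8)
    r=np.zeros_like(m);cv2.circle(r,c,22,1,-1);m&=r
    cs=max(cv2.findContours(m,0,2)[0],key=cv2.contourArea);e=cv2.fitEllipse(cs);print(n,e,cv2.contourArea(cs),onz(n,e[0],16))
E
```

```text
top ((340.43927001953125, 251.61474609375), (22.647903442382812, 22.786945343017578), 11.093080520629883) 403.0 [474.8944322  -68.72807498  16.        ]
side ((279.6745910644531, 264.568115234375), (19.13783836364746, 24.04003143310547), 83.74662017822266) 354.0 [475.24134175 -72.49243359  16.        ]
```

View pics/tz.png

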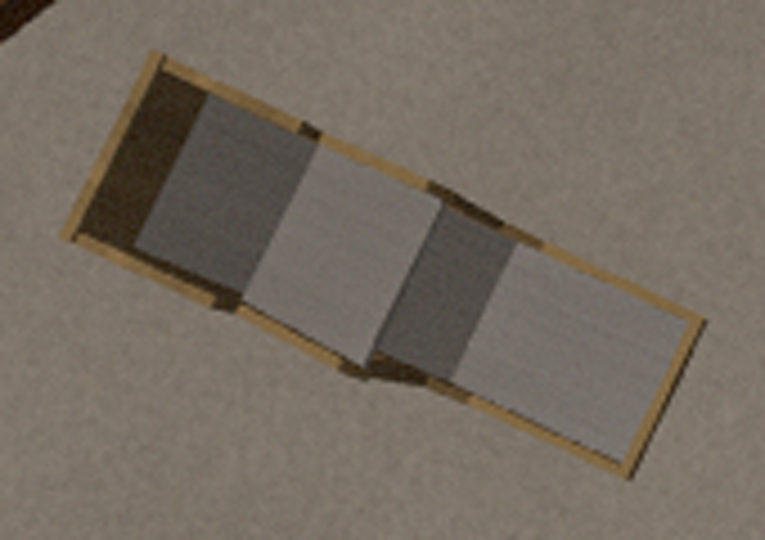

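View pics/sz.png

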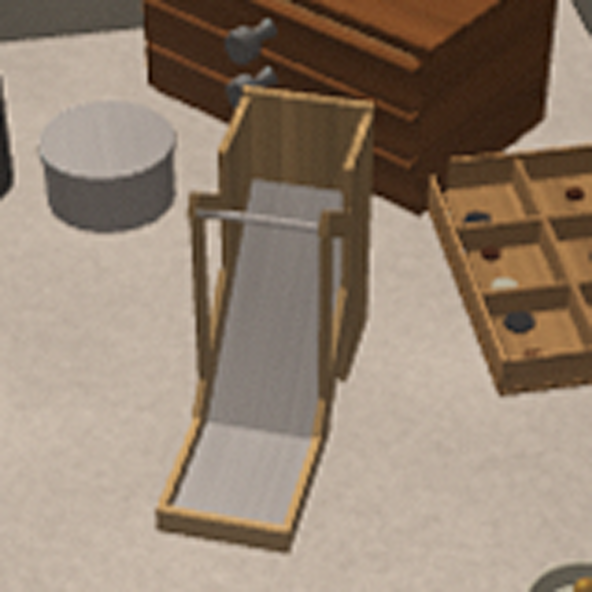

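In the zoomed top view, the upper slope's high edge runs (441,203)-(368,365) and its lip (318,140)-(245,300). The tray rim corners are (706,320) and (629,478), and the pocket's back corners are (155,53) and (66,240). The side view shows the bar at the slope's top edge, with the post tops near zoom (205,203) and (338,218).

Run:
```python
from h import *
f=lambda u,v:((u+.5)/4.5-.5+115,(v+.5)/4.5-.5+130)
P={}
for k,a,b,z in(("top y0",(441,203),(368,365),200),("lip y80",(318,140),(245,300),141),("tray rim y-105",(706,320),(629,478),22),("back y145+",(155,53),(66,240),195)):
    A=onz("top",f(*a),z);B=onz("top",f(*b),z);P[k]=(A+B)/2;d=B-A
    print(k,A.round(1),B.round(1),P[k].round(1),np.linalg.norm(d).round(1),np.degrees(np.arctan2(d[1],d[0])).round(1))
a=P["tray rim y-105"];b=P["back y145+"];d=(b-a)[:2];L=np.linalg.norm(d);print(L,"yaw y",np.degrees(np.arctan2(d[1],d[0])))
d=(P["lip y80"]-P["top y0"])[:2];print(np.linalg.norm(d),np.degrees(np.arctan2(d[1],d[0])))
y=(b-a)[:2]/L
for k,yy in(("top y0",0),("lip y80",80)):
    print("origin",P[k][:2]-y*yy)
o=(P["top y0"][:2]+P["lip y80"][:2]-80*y)/2
x=np.array([y[1],-y[0]])
def W(p): return [*(o+x*p[0]+y*p[1]),p[2]]
# check in both views
for n in("top","side"):
    im=cv2.imread(f"pics/{n}0.png")
    im=cv2.resize(im,None,fx=4,fy=4,interpolation=cv2.INTER_CUBIC)
    for p in[(-42,0,200),(42,0,200),(-42,80,141),(42,80,141),(-42,-105,22),(42,-105,22),(-42,145,195),(42,145,195),(0,35,213),(0,0,6)]:
        q=proj(n,W(p))*4+1.5;cv2.circle(im,tuple(int(v) for v in q),4,(0,0,255),1)
    c=(proj(n,W((0,20,100)))*4).astype(int);cv2.imwrite(f"pics/{n}chk.png",im[max(c[1]-300,0):c[1]+300,max(c[0]-390,0):c[0]+390])
print("o",o,"let_go",W((0,35,213)),"x",x)
from scipy.spatial.transform import Rotation as R
s=env.read_state();M=R.from_quat(s["tcp_rot"]).as_matrix();print(M.round(3))
```

```text
top y0 [632.2 204.  200. ] [557.2 234.4 200. ] [594.7 219.2 200. ] 80.9 157.9
lip y80 [668.  277.7 141. ] [589.5 309.7 141. ] [628.8 293.7 141. ] 84.8 157.8
tray rim y-105 [592.6  99.4  22. ] [507.7 137.7  22. ] [550.1 118.5  22. ] 93.2 155.7
back y145+ [699.3 340.  195. ] [611.6 376.9 195. ] [655.5 358.5 195. ] 95.2 157.2
262.0426562364475 yaw y 66.2957923691645
81.91480464558042 65.44756732718487
origin [594.7350382  219.21629943]
origin [596.61155101 220.47383584]
o [595.67329461 219.84506764] let_go [np.float64(609.7438202763936), np.float64(251.8922251945716), 213] x [ 0.91563307 -0.40201502]
[[ 0.308  0.951 -0.001]
 [ 0.951 -0.308 -0.002]
 [-0.002 -0.    -1.   ]]
```

View pics/topchk.png

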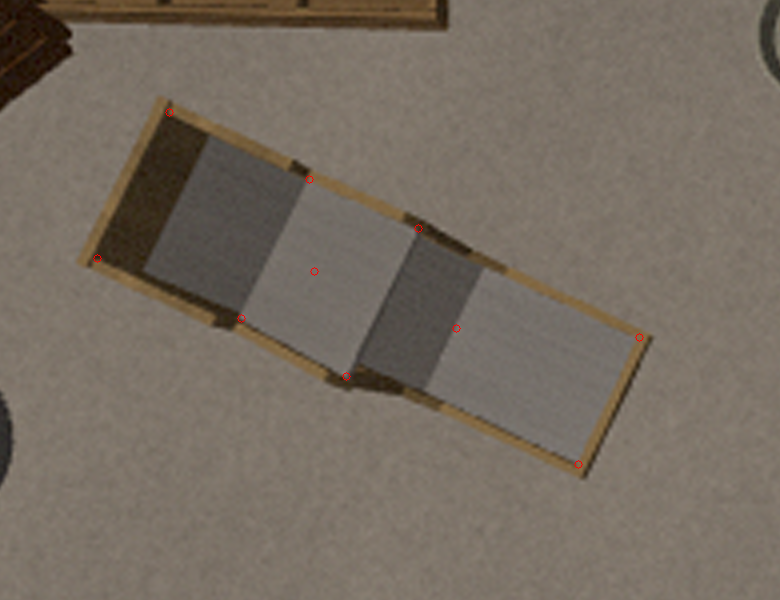

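View pics/sidechk.png

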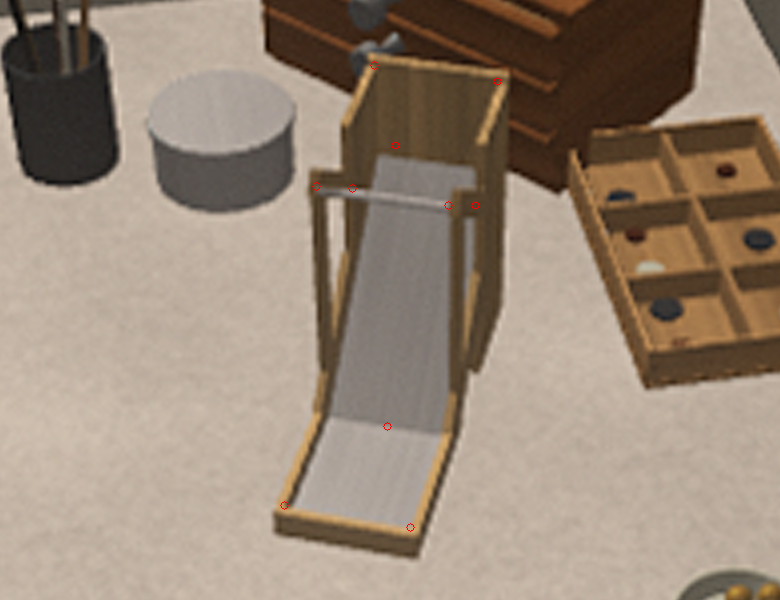

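The ramp model reprojects within about 2 mm in both views. Let_go is at (609.7, 251.9, 213), with ramp x at -23.7°. The disc is at about (475, -70.5). I'll move to a hover above it with the jaws already along ramp x.

```bash
python3 -m inch '[[-0.04,0.04,0,0,0,0.17],[-0.09,0.08,0,0,0,0.35],[-0.13,0.12,0,0,0,0.52],[-0.17,0.16,0,0,0,0.7],[-0.21,0.2,0,0,0,0.87]]' 1
cat > go.py <<'E'
import sys
from h import *
from scipy.spatial.transform import Rotation as R
s=env.read_state();r=R.from_quat(s["tcp_rot"])
def go(p,yaw=-23.7):
    y=np.radians(yaw);c,si=np.cos(y),np.sin(y)
    G=np.array([[c,si,0],[si,-c,0],[0,0,-1]]).T
    M=r.as_matrix()
    print("t",s["time_s"],"pos",s["position"].round(1),"shift_m",(M.T@(np.array(p)-s["position"])/1000).round(4),"turn",R.from_matrix(M.T@G).as_rotvec().round(3),"F",s["wrist_force"].round(1),"w",round(s["grip_width"],1))
go([float(v) for v in sys.argv[1:4]])
E
python3 go.py 475 -70.5 120
```

```text
time_s: 0.72
position: [302.9, 284.0, 196.3]
tcp_rot: [0.982, 0.19, 0.0, 0.0]
wrist_force: [0.4, -0.5, 0.6]
grip_width: 85.8
t 0.725 pos [302.9 284.  196.3] shift_m [0.0272 0.3931 0.0764] turn [ 0.    -0.     0.796] F [ 0.4 -0.5  0.6] w 85.8
```

```bash
python3 -m inch '[[0.005,0.05,0.01,0,0,0.17],[0.01,0.1,0.02,0,0,0.35],[0.016,0.15,0.03,0,0,0.52],[0.02,0.2,0.04,0,0,0.7],[0.022,0.25,0.05,0,0,0.796]]' 
python3 go.py 475 -70.5 100
```

```text
time_s: 1.35
position: [417.9, 61.1, 146.1]
tcp_rot: [0.979, -0.205, -0.0, -0.0]
wrist_force: [0.7, 0.3, 0.5]
grip_width: 85.6
t 1.35 pos [417.9  61.1 146.1] shift_m [0.105  0.0977 0.0461] turn [-0.     0.     0.002] F [0.7 0.3 0.5] w 85.6
```

```bash
python3 -m inch '[[0.03,0.03,0.01,0,0,0],[0.06,0.06,0.025,0,0,0],[0.09,0.085,0.04,0,0,0],[0.105,0.0977,0.046,0,0,0],[0.105,0.0977,0.046,0,0,0]]' 
python3 go.py 475 -70.5 50
python3 - <<'E'
from h import *
for n in("top","side"):
    im=env.camera(n)[:,:,::-1];q=proj(n,(475,-70,40)).astype(int)
    cv2.imwrite(f"pics/{n}1.png",cv2.resize(im[q[1]-65:q[1]+65,q[0]-80:q[0]+80],None,fx=4,fy=4,interpolation=cv2.INTER_CUBIC))
E
```

```text
time_s: 1.98
position: [475.0, -69.0, 100.2]
tcp_rot: [0.979, -0.203, -0.001, -0.0]
wrist_force: [-0.4, 0.4, -0.2]
grip_width: 85.5
t 1.975 pos [475.  -69.  100.2] shift_m [0.0007 0.0014 0.0502] turn [-0.     0.001  0.004] F [-0.4  0.4 -0.2] w 85.5
```

View pics/side1.png

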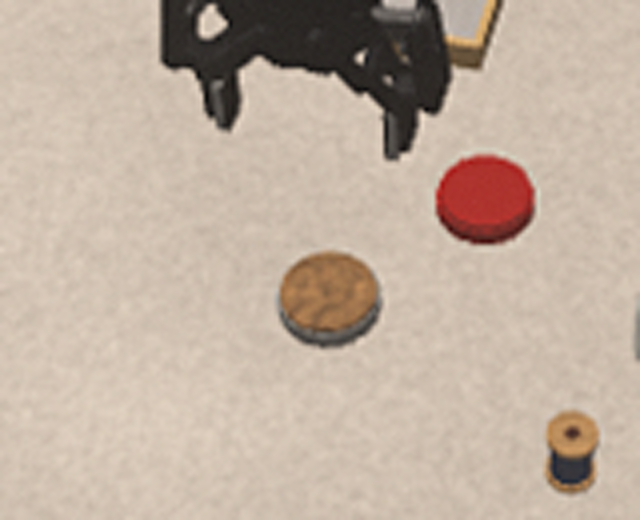

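View pics/top1.png

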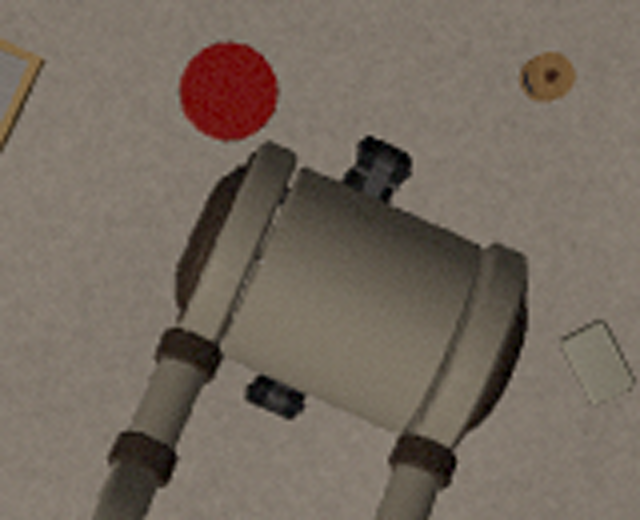

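The side view shows both fingertips straddling the cork disc. The disc centre is at crop (330,295), and the red look-alike at crop (485,195) is clear. Descending.

```bash
python3 -m inch '[[0,0.001,0.03,0,0,0],[0,0.001,0.06,0,0,0],[0,0.001,0.08,0,0,0],[0,0.001,0.092,0,0,0],[0,0.001,0.092,0,0,0]]' 
python3 go.py 475 -70.5 -1
python3 - <<'E'
from h import *
for n in("side",):
    im=env.camera(n)[:,:,::-1];q=proj(n,(475,-70,10)).astype(int)
    cv2.imwrite(f"pics/{n}2.png",cv2.resize(im[q[1]-50:q[1]+50,q[0]-64:q[0]+64],None,fx=6,fy=6,interpolation=cv2.INTER_CUBIC))
E
```

```text
time_s: 2.7
position: [474.3, -68.8, 8.4]
tcp_rot: [0.979, -0.202, -0.0, -0.0]
wrist_force: [0.6, -0.2, 0.5]
grip_width: 85.3
t 2.7 pos [474.3 -68.8   8.4] shift_m [0.0013 0.0013 0.0094] turn [-0.     0.001  0.007] F [ 0.6 -0.2  0.5] w 85.3
```

View pics/side2.png

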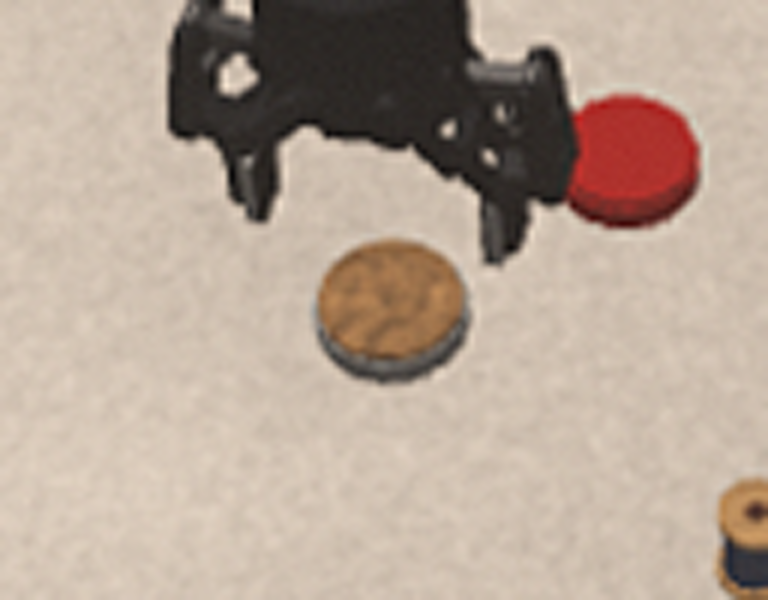

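Run:
```python
from h import *
q=proj("side",(475,-70,10)).astype(int);o=np.array([q[0]-64,q[1]-50])
f=lambda u,v:(np.array([u,v])+.5)/6-.5+o
print("TCP@",(proj("side",(474.3,-68.8,21.4))-o)*6)
for z in(15,21.4,25):print(z,onz("side",f(258,217),z).round(1),onz("side",f(495,262),z).round(1))
print("disc",onz("side",f(391,300),16).round(1), onz("side",f(391,380),0).round(1),onz("side",f(391,240),16).round(1))
print(proj("top",(475,-70.5,16)))
```

```text
TCP@ [383.58049441 281.62905807]
15 [429. -22.  15.] [517.5 -60.8  15. ]
21.4 [429.  -27.2  21.4] [517.  -65.8  21.4]
25 [429.1 -30.1  25. ] [516.7 -68.5  25. ]
disc [475.4 -72.6  16. ] [471.2 -98.2   0. ] [479.1 -43.6  16. ]
[341.18040836 251.58833973]
```

Run:
```python
from h import *
q=proj("side",(475,-70,40)).astype(int);o=np.array([q[0]-80,q[1]-65])
f=lambda u,v:(np.array([u,v])+.5)/4-.5+o
for z in(100,113,125,140):
    a=onz("side",f(224,128),z);b=onz("side",f(394,158),z);print(z,((a+b)/2).round(1),np.linalg.norm(a-b).round(1))
q=proj("top",(475,-70,40)).astype(int);o=np.array([q[0]-80,q[1]-65])
for z in(120,150,180):
    a=onz("top",f(380,168),z);b=onz("top",f(275,397),z);print("top",z,((a+b)/2).round(1),np.linalg.norm(a-b).round(1))
    a=onz("top",f(352,282),z+120);print("flange?",a.round(1))
im=env.camera("top")[:,:,::-1];cv2.imwrite("pics/top3.png",cv2.resize(im[180:320,260:420],None,fx=4,fy=4,interpolation=cv2.INTER_CUBIC))
print(env.read_state()["position"],env.read_state()["joint_pos"])
```

```text
100 [474.2 -31.2 100. ] 99.2
113 [473.7 -42.6 113. ] 97.7
125 [473.3 -53.1 125. ] 96.3
140 [472.7 -66.3 140. ] 94.6
top 120 [468.5 -70.2 120. ] 137.6
flange? [473.7 -77.7 240. ]
top 150 [469.7 -69.1 150. ] 134.0
flange? [475.  -76.2 270. ]
top 180 [471. -68. 180.] 130.3
flange? [476.2 -74.8 300. ]
[475.53203655 -69.56983469   9.55245765] [-3.97462392e-01  1.58185027e-01  2.00460544e+00  7.88942725e-05
  9.77207254e-01  1.00055685e-02]
```

View pics/top3.png

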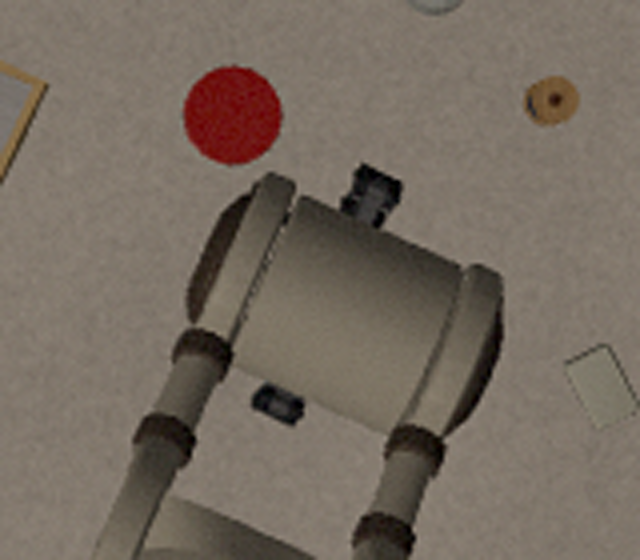

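Run:
```python
from h import *
im=env.camera("side")[:,:,::-1];im=np.ascontiguousarray(cv2.resize(im[180:310,210:370],None,fx=5,fy=5,interpolation=cv2.INTER_CUBIC))[:600]
o=np.array([210,180])
c=np.array([475,-69.5]);x=np.array([.916,-.402]);y=np.array([.402,.916]);z0=9
def P(a,b,h,col):
    q=(proj("side",[*(c+a*x+b*y),h])-o)*5+2;cv2.circle(im,tuple(int(v) for v in q),4,col,1)
for sx in(-1,1):
    for b in(-11,11):
        P(sx*42.5,b,z0+13,(0,0,255));P(sx*57,b,z0+13,(0,255,255))
    for b in(-38,38):P(sx*42,b,z0+73,(255,0,0))
P(0,0,z0,(0,255,0))
cv2.imwrite("pics/side4.png",im)
```

```text
(no output)
```

View pics/side4.png

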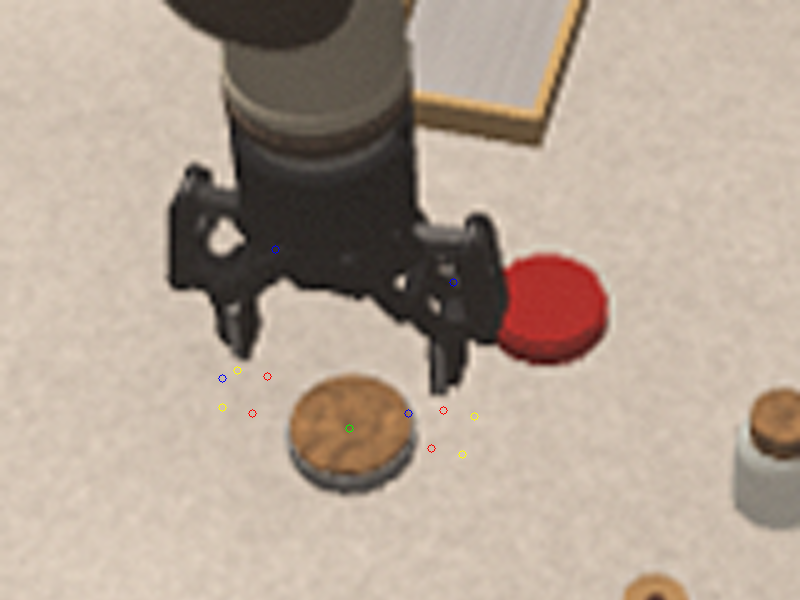

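Run:
```python
from h import *
def tri(s,t):
    o1,d1=ray("side",s);o2,d2=ray("top",t);d1/=np.linalg.norm(d1);d2/=np.linalg.norm(d2)
    A=np.stack([d1,-d2],1);k=np.linalg.lstsq(A,o2-o1,rcond=None)[0]
    a=o1+k[0]*d1;b=o2+k[1]*d2;return (a+b)/2,np.linalg.norm(a-b)
print(tri((210+480/5,180+220/5),(260+380/4,180+172/4)))
print(tri((210+195/5,180+170/5),(260+278/4,180+424/4)))
```

```text
(array([538.62856421, -93.00747091, 167.24841752]), np.float64(3.9994637662026733))
(array([415.13244713, -43.03610138, 168.39963994]), np.float64(14.753060060604446))
```

The triangulated gripper centre agrees in xy at about (476,-68). In the side view, though, the fingertips look roughly 28 mm higher than the reported TCP height implies. I'll go down in small steps, watching force and pictures.

```bash
python3 -m inch '[[0,0,0.004,0,0,0],[0,0,0.008,0,0,0],[0,0,0.008,0,0,0]]' 
python3 go.py 475 -70.5 -1
python3 - <<'E'
from h import *
im=env.camera("side")[:,:,::-1];im=np.ascontiguousarray(cv2.resize(im[190:290,230:340],None,fx=6,fy=6,interpolation=cv2.INTER_CUBIC))
cv2.imwrite("pics/side5.png",im)
E
```

```text
time_s: 3.22
position: [474.4, -69.5, 0.2]
tcp_rot: [0.979, -0.203, -0.0, -0.0]
wrist_force: [-0.0, 0.0, -0.3]
grip_width: 85.3
t 3.225 pos [ 4.744e+02 -6.950e+01  2.000e-01] shift_m [0.0009 0.0007 0.0012] turn [0.    0.001 0.006] F [-0.   0.  -0.3] w 85.3
```

View pics/side5.png

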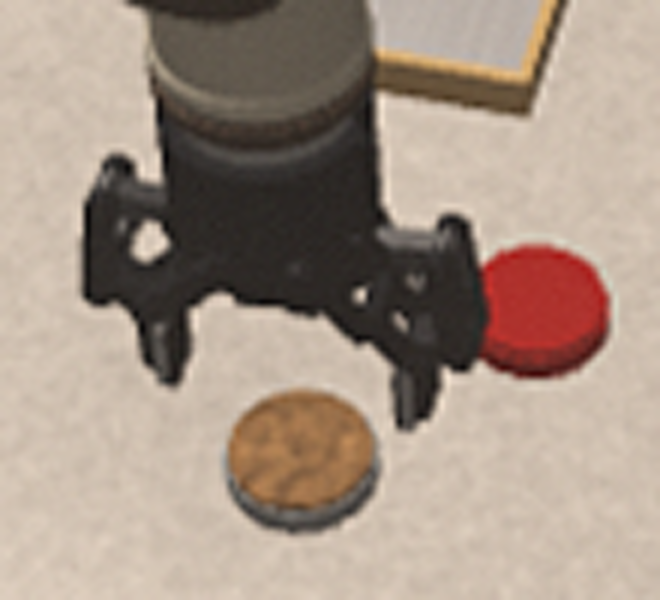

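```bash
python3 -m inch '[[0.001,0.001,0.003,0,0,0],[0.001,0.001,0.006,0,0,0],[0.001,0.001,0.009,0,0,0],[0.001,0.001,0.009,0,0,0]]' 
python3 go.py 475 -70.5 -9
python3 - <<'E'
from h import *
im=env.camera("side")[:,:,::-1];im=np.ascontiguousarray(cv2.resize(im[190:290,230:340],None,fx=6,fy=6,interpolation=cv2.INTER_CUBIC))
cv2.imwrite("pics/side6.png",im)
E
```

```text
time_s: 3.78
position: [475.0, -70.8, -8.8]
tcp_rot: [0.979, -0.203, -0.0, -0.0]
wrist_force: [-0.3, -0.2, -0.0]
grip_width: 85.3
t 3.775 pos [475.  -70.8  -8.8] shift_m [-0.0001 -0.0003  0.0002] turn [0.    0.001 0.006] F [-0.3 -0.2 -0. ] w 85.3
```

View pics/side6.png

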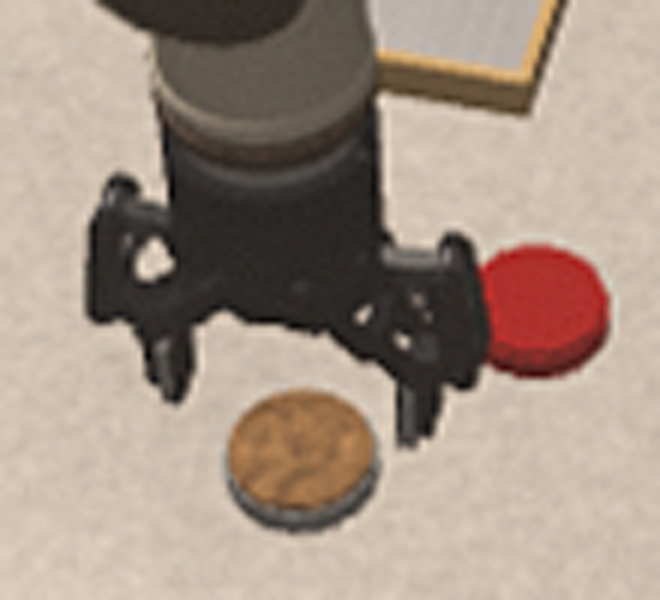

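Run:
```python
from h import *
f=lambda u,v:((u+.5)/6-.5+230,(v+.5)/6-.5+190)
for z in(20,30,40):
  print(z,onz("side",f(173,402),z).round(1),onz("side",f(408,446),z).round(1),onz("side",f(290.5,424),z).round(1))
c=np.array([475,-70.8]);x=np.array([.916,-.402]);y=np.array([.402,.916])
for b in(-11,0,11):
  for z in(4,20,30,40):print(b,z,(((proj("side",[*(c+b*y),z])-[230,190])+.5)*6).round(0))
```

```text
20 [429.3 -43.7  20. ] [515.8 -81.1  20. ] [472.8 -62.5  20. ]
30 [429.4 -51.6  30. ] [515.  -88.6  30. ] [472.5 -70.2  30. ]
40 [429.5 -59.5  40. ] [514.2 -96.1  40. ] [472.2 -77.9  40. ]
-11 4 [294. 488.]
-11 20 [291. 463.]
-11 30 [289. 447.]
-11 40 [288. 431.]
0 4 [302. 466.]
0 20 [299. 441.]
0 30 [298. 425.]
0 40 [296. 409.]
11 4 [310. 444.]
11 20 [307. 418.]
11 30 [306. 402.]
11 40 [304. 386.]
```

The apparent tip height is about 30 mm, there is no contact force, and the tips are still clearly above the table. I'll continue down, checking the force each step.

```bash
python3 -m inch '[[0,0,0.002,0,0,0],[0,0,0.003,0,0,0],[0,0,0.004,0,0,0],[0,0,0.005,0,0,0],[0,0,0.006,0,0,0]]' ; python3 go.py 475 -70.5 -20
```

```text
time_s: 4.45
position: [475.3, -71.0, -14.4]
tcp_rot: [0.979, -0.203, 0.0, 0.0]
wrist_force: [-0.3, -0.6, 1.5]
grip_width: 85.6
t 4.45 pos [475.3 -71.  -14.4] shift_m [-0.0005 -0.0003  0.0056] turn [ 0.    -0.     0.006] F [-0.3 -0.6  1.5] w 85.6
```

Run:
```python
from h import *
F=[]
for k in range(4):
    im=env.camera("side")[:,:,::-1];s=env.read_state();F.append(s["wrist_force"]);print(s["position"].round(1),F[-1].round(2),s["wrist_torque"].round(3))
im=np.ascontiguousarray(cv2.resize(im[190:290,230:340],None,fx=6,fy=6,interpolation=cv2.INTER_CUBIC))
cv2.imwrite("pics/side7.png",im)
```

```text
[475.2 -70.9 -14.6] [-0.19  0.41  0.22] [0.019 0.018 0.002]
[475.2 -70.9 -14.5] [-0.02 -0.44  1.23] [-0.036 -0.007 -0.047]
[475.3 -70.9 -14.5] [ 0.04  0.61 -0.69] [-0.003  0.038  0.038]
[475.3 -70.9 -14.4] [-0.61 -0.33  0.43] [ 0.005 -0.048 -0.012]
```

View pics/side7.png

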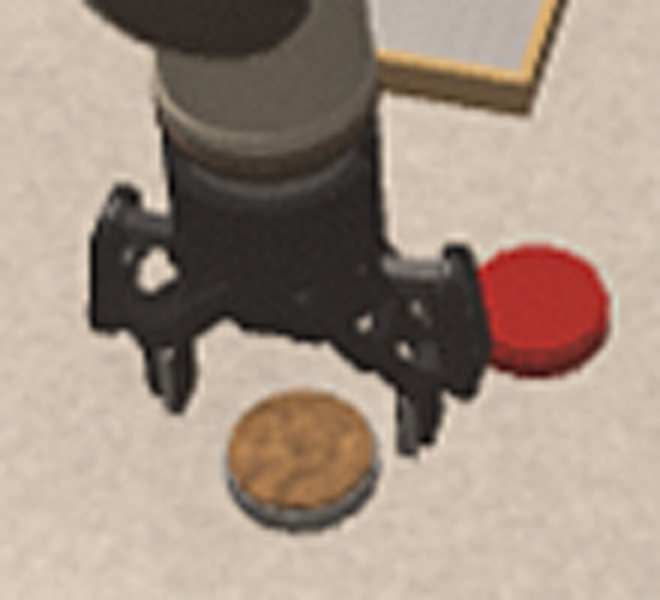

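No contact yet, and nominally the tips would be below the table, so the reported height is biased. Continuing.

```bash
python3 -m inch '[[0,0,0.002,0,0,0],[0,0,0.004,0,0,0],[0,0,0.006,0,0,0],[0,0,0.008,0,0,0],[0,0,0.01,0,0,0]]'
python3 - <<'E'
from h import *
for k in range(3):
    im=env.camera("side")[:,:,::-1];s=env.read_state();print(s["position"].round(1),s["wrist_force"].round(2))
im=np.ascontiguousarray(cv2.resize(im[190:290,230:340],None,fx=6,fy=6,interpolation=cv2.INTER_CUBIC))
cv2.imwrite("pics/side8.png",im)
E
```

```text
time_s: 5.28
position: [475.3, -70.9, -24.6]
tcp_rot: [0.979, -0.203, -0.0, 0.0]
wrist_force: [-0.3, -0.0, -0.4]
grip_width: 85.5
[475.1 -70.8 -24.8] [-0.9   0.61 -0.17]
[475.1 -70.9 -24.7] [ 0.15  0.11 -0.65]
[475.2 -70.9 -24.6] [-0.98  0.32  0.68]
```

View pics/side8.png

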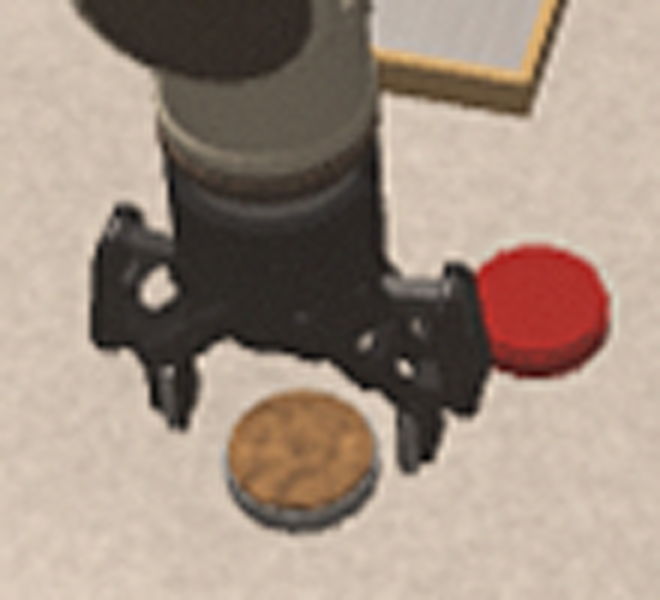

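The bias is definite: the reported TCP is about 25 mm below the true height. I'll find the table by gentle touch to fix the offset.

```bash
for i in 1; do python3 -m inch '[[0,0,0.002,0,0,0],[0,0,0.004,0,0,0],[0,0,0.006,0,0,0],[0,0,0.007,0,0,0],[0,0,0.008,0,0,0]]'; done; python3 -m inch '[[0,0,0,0,0,0]]'
```

```text
time_s: 6.05
position: [475.3, -71.0, -32.5]
tcp_rot: [0.979, -0.203, -0.0, 0.0]
wrist_force: [0.5, -0.2, -0.4]
grip_width: 85.6
time_s: 6.18
position: [475.3, -70.9, -32.5]
tcp_rot: [0.979, -0.203, -0.0, -0.0]
wrist_force: [0.6, 0.9, 0.3]
grip_width: 85.5
```

```bash
python3 -m inch '[[0,0,0.001,0,0,0],[0,0,0.002,0,0,0],[0,0,0.003,0,0,0],[0,0,0.003,0,0,0]]';python3 -m inch '[[0,0,0.001,0,0,0],[0,0,0.002,0,0,0],[0,0,0.002,0,0,0]]'
python3 - <<'E'
from h import *
im=env.camera("side")[:,:,::-1];s=env.read_state();print(s["position"].round(1),s["wrist_force"].round(2))
im=np.ascontiguousarray(cv2.resize(im[190:290,230:340],None,fx=6,fy=6,interpolation=cv2.INTER_CUBIC))
cv2.imwrite("pics/side9.png",im)
E
```

```text
time_s: 6.68
position: [475.2, -70.9, -35.5]
tcp_rot: [0.979, -0.203, -0.0, -0.0]
wrist_force: [0.3, -1.3, 0.0]
grip_width: 85.6
time_s: 7.05
position: [475.2, -70.9, -37.5]
tcp_rot: [0.979, -0.203, -0.0, -0.0]
wrist_force: [-0.2, 0.8, -0.3]
grip_width: 85.4
[475.3 -70.9 -37.4] [ 0.37 -0.55  0.39]
```

View pics/side9.png

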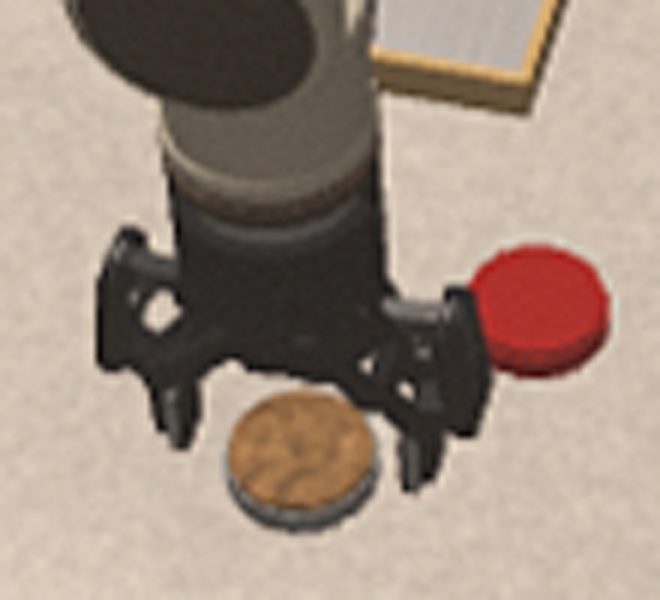

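```bash
python3 -m inch '[[0,0,0.001,0,0,0],[0,0,0.002,0,0,0],[0,0,0.002,0,0,0]]';python3 -m inch '[[0,0,0.001,0,0,0],[0,0,0.002,0,0,0],[0,0,0.002,0,0,0]]'
```

```text
time_s: 7.48
position: [475.2, -70.9, -39.5]
tcp_rot: [0.979, -0.203, -0.0, -0.0]
wrist_force: [0.1, 0.1, 0.1]
grip_width: 85.9
time_s: 7.85
position: [475.2, -70.9, -41.5]
tcp_rot: [0.979, -0.203, -0.0, -0.0]
wrist_force: [-0.4, -0.5, 0.5]
grip_width: 85.7
```

```bash
python3 -m inch '[[0,0,0.001,0,0,0],[0,0,0.002,0,0,0],[0,0,0.002,0,0,0]]';python3 -m inch '[[0,0,0.001,0,0,0],[0,0,0.002,0,0,0],[0,0,0.002,0,0,0]]'
python3 - <<'E'
from h import *
im=env.camera("side")[:,:,::-1];s=env.read_state();print(s["position"].round(1),s["wrist_force"].round(2))
im=np.ascontiguousarray(cv2.resize(im[190:290,230:340],None,fx=6,fy=6,interpolation=cv2.INTER_CUBIC))
cv2.imwrite("pics/side10.png",im)
E
```

```text
time_s: 8.22
position: [475.2, -70.9, -43.5]
tcp_rot: [0.979, -0.203, -0.0, -0.0]
wrist_force: [0.2, 0.3, -0.8]
grip_width: 85.3
time_s: 8.6
position: [475.2, -70.9, -45.5]
tcp_rot: [0.979, -0.203, -0.0, -0.0]
wrist_force: [0.5, -0.0, 0.3]
grip_width: 85.5
[475.3 -70.9 -45.4] [ 0.12 -0.03 -0.69]
```

View pics/side10.png

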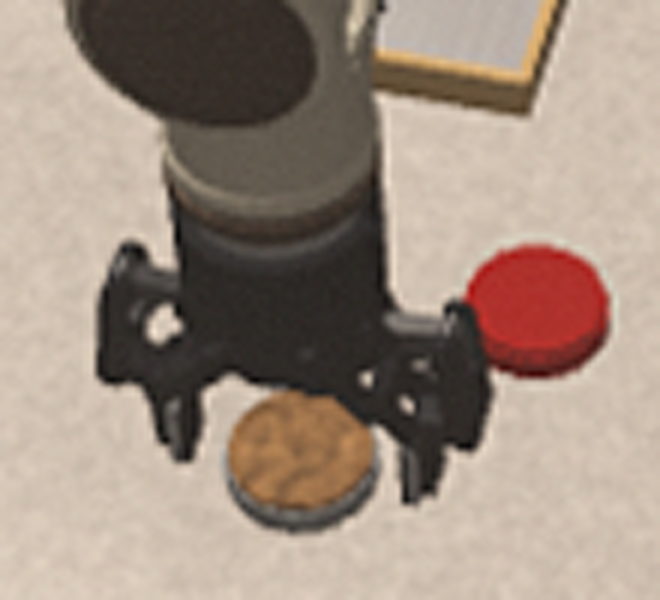

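```bash
python3 -m inch '[[0,0,0.001,0,0,0],[0,0,0.002,0,0,0],[0,0,0.002,0,0,0]]';python3 -m inch '[[0,0,0.001,0,0,0],[0,0,0.002,0,0,0],[0,0,0.002,0,0,0]]'
```

```text
time_s: 9.02
position: [475.2, -70.9, -47.5]
tcp_rot: [0.979, -0.203, -0.0, -0.0]
wrist_force: [-0.1, 0.8, -0.2]
grip_width: 85.4
time_s: 9.4
position: [475.4, -71.0, -47.9]
tcp_rot: [0.979, -0.202, -0.0, 0.0]
wrist_force: [-8.4, 2.9, 17.7]
grip_width: 85.6
```

Contact came at a reported z of about -47.7, so the true height is about 35 mm above the reading. I'll back up 11.5 mm to leave room for the pads' forward swing, then close.

```bash
python3 -m inch '[[0,0,-0.005,0,0,0],[0,0,-0.010,0,0,0],[0,0,-0.013,0,0,0],[0,0,-0.013,0,0,0]]'; python3 -m inch '[[0,0,0,0,0,0],[0,0,0,0,0,0],[0,0,0,0,0,0],[0,0,0,0,0,0]]' 0.6 50
python3 - <<'E'
from h import *
im=env.camera("side")[:,:,::-1];s=env.read_state();print(s["position"].round(1),s["wrist_force"].round(2),s["grip_width"])
im=np.ascontiguousarray(cv2.resize(im[190:290,230:340],None,fx=6,fy=6,interpolation=cv2.INTER_CUBIC))
cv2.imwrite("pics/side11.png",im)
E
```

```text
time_s: 9.9
position: [475.5, -71.0, -36.2]
tcp_rot: [0.979, -0.203, 0.0, 0.0]
wrist_force: [-0.4, 0.8, 0.6]
grip_width: 85.4
time_s: 10.4
position: [475.5, -71.0, -36.2]
tcp_rot: [0.979, -0.203, 0.0, 0.0]
wrist_force: [-0.0, 0.7, 2.9]
grip_width: 57.6
[475.4 -71.  -36.2] [-0.17  0.2   3.52] 57.37800607616821
```

View pics/side11.png

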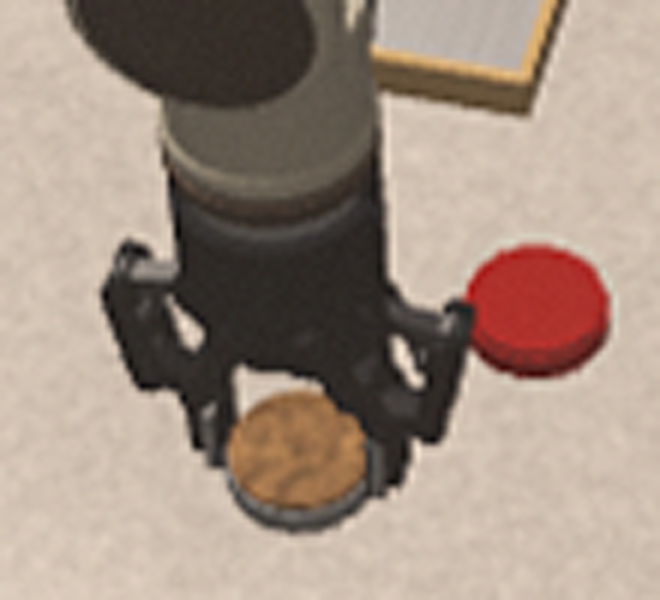

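The width stopped at 57.4 mm, so it holds something. I'll settle, lift a little and look.

```bash
python3 -m inch '[[0,0,0,0,0,0],[0,0,-0.005,0,0,0],[0,0,-0.015,0,0,0],[0,0,-0.03,0,0,0],[0,0,-0.03,0,0,0]]'
python3 - <<'E'
from h import *
for n,a in(("side",(190,290,230,340)),("top",(190,310,270,400))):
    im=env.camera(n)[:,:,::-1];s=env.read_state();print(s["position"].round(1),s["wrist_force"].round(2),s["grip_width"])
    im=np.ascontiguousarray(cv2.resize(im[a[0]:a[1],a[2]:a[3]],None,fx=5,fy=5,interpolation=cv2.INTER_CUBIC))
    cv2.imwrite(f"pics/{n}12.png",im)
E
```

```text
time_s: 11.08
position: [476.9, -71.6, -4.6]
tcp_rot: [0.979, -0.203, 0.002, 0.0]
wrist_force: [0.1, -0.2, -2.6]
grip_width: 57.6
[476.2 -71.3  -5.4] [ 0.19 -0.36 -1.92] 57.63084721267833
[475.5 -71.   -6. ] [-0.01  1.35 -2.45] 57.54905383488657
```

View pics/side12.png

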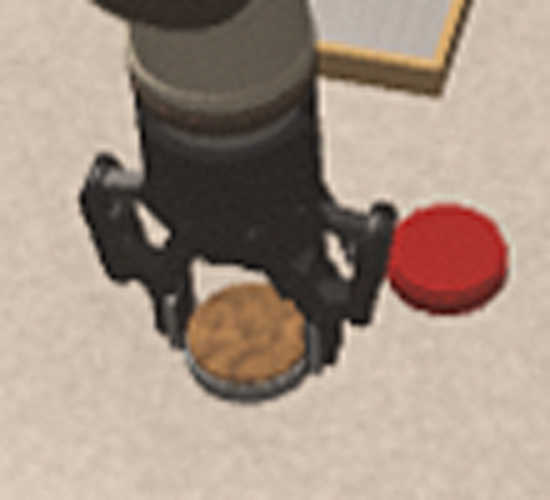

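The disc is lifted and hangs level, with a 2.5 N load. Its centre is at about reported z + 44 mm. Now I'll lift high and then translate.

```bash
python3 -m inch '[[0,0,-0.03,0,0,0],[0,0,-0.07,0,0,0],[0,0,-0.12,0,0,0],[0,0,-0.17,0,0,0],[0,0,-0.202,0,0,0]]'; python3 -m inch '[[0,0,0,0,0,0]]'; python3 go.py 609.7 251.9 195
```

```text
time_s: 11.8
position: [475.8, -71.2, 197.9]
tcp_rot: [0.979, -0.203, 0.001, 0.0]
wrist_force: [0.6, -1.1, -1.1]
grip_width: 57.3
time_s: 11.92
position: [476.9, -71.6, 197.9]
tcp_rot: [0.979, -0.203, 0.003, 0.001]
wrist_force: [0.6, 0.7, -2.0]
grip_width: 57.6
t 11.925 pos [476.9 -71.6 197.9] shift_m [-0.0065 -0.3496  0.0029] turn [-0.    -0.005  0.006] F [ 0.6  0.7 -2. ] w 57.6
```

```bash
python3 -m inch '[[-0.001,-0.03,0,0,0,0],[-0.002,-0.07,0,0,0,0],[-0.003,-0.12,0,0,0,0],[-0.004,-0.17,0,0,0,0],[-0.005,-0.22,0,0,0,0.006]]'; python3 -m inch '[[0,-0.04,0,0,0,0],[-0.001,-0.08,0,0,0,0],[-0.001,-0.11,0,0,0,0],[-0.001,-0.13,0,0,0,0],[-0.001,-0.13,0,0,0,0]]'; python3 -m inch '[[0,0,0,0,0,0],[0,0,0,0,0,0]]'; python3 go.py 609.7 251.9 171
python3 - <<'E'
from h import *
s=env.read_state();c=s["position"]+[0,0,44]
for n,z in(("side",250),("top",200)):
    im=env.camera(n)[:,:,::-1];q=proj(n,c).astype(int);a,b=max(q[1]-60,0),max(q[0]-75,0);print(n,a,b,q-[b,a])
    cv2.imwrite(f"pics/{n}13.png",cv2.resize(im[a:a+130,b:b+150],None,fx=5,fy=4.6,interpolation=cv2.INTER_CUBIC))
E
```

```text
time_s: 12.55
position: [556.9, 134.4, 192.3]
tcp_rot: [0.979, -0.206, -0.002, 0.001]
wrist_force: [0.8, 0.3, -1.6]
grip_width: 57.7
time_s: 13.18
position: [608.0, 253.1, 192.0]
tcp_rot: [0.979, -0.205, -0.002, 0.001]
wrist_force: [-0.3, -0.1, -2.8]
grip_width: 57.5
time_s: 13.42
position: [609.0, 251.4, 195.0]
tcp_rot: [0.979, -0.206, -0.0, 0.0]
wrist_force: [-0.1, 0.1, -2.0]
grip_width: 57.6
t 13.425 pos [609.  251.4 195. ] shift_m [ 0.0005 -0.0007  0.024 ] turn [ 0.001  0.001 -0.001] F [-0.1  0.1 -2. ] w 57.6
side 37 236 [75 60]
top 123 109 [75 60]
```

View pics/side13.png

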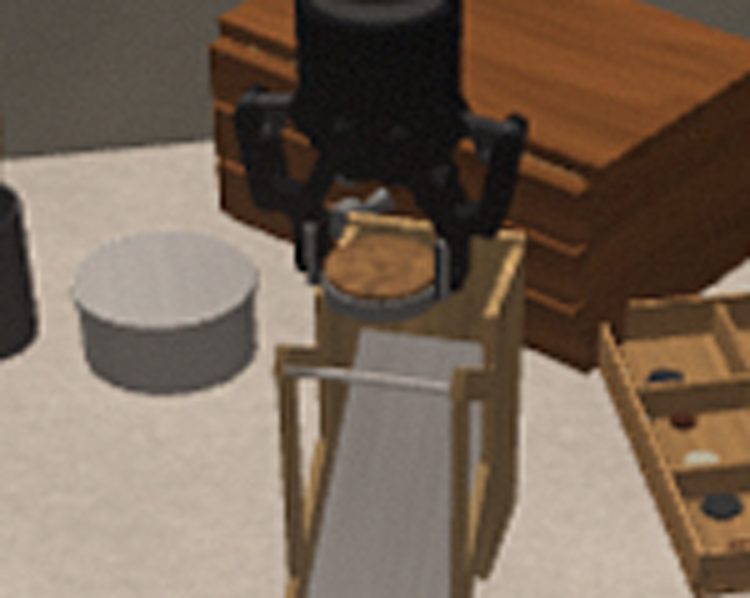

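View pics/top13.png

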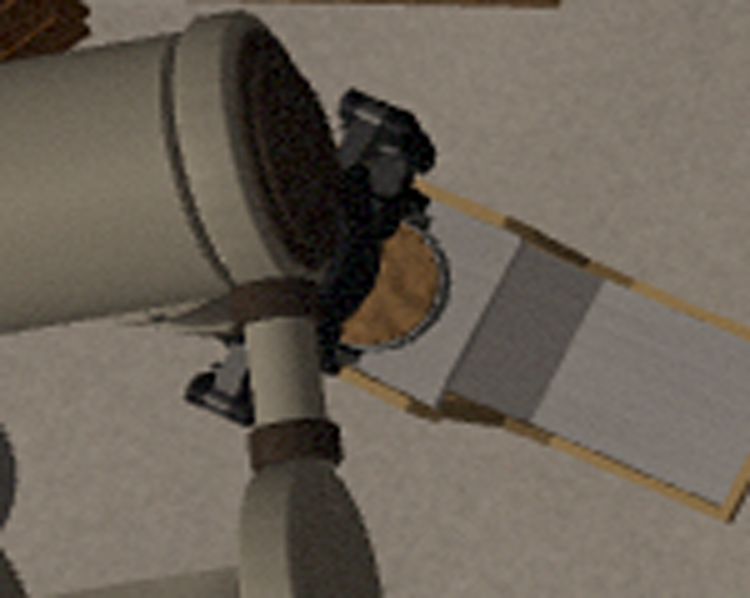

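Run:
```python
from h import *
f=lambda u,v:(236+(u+.5)/5-.5,37+(v+.5)/4.6-.5)
g=lambda u,v:(109+(u+.5)/5-.5,123+(v+.5)/4.6-.5)
F=lambda q:((q[0]-236+.5)*5,(q[1]-37+.5)*4.6)
G=lambda q:((q[0]-109+.5)*5,(q[1]-123+.5)*4.6)
for z in(205,212,220,235,247):
    c=(609,251.4,z)
    print(z,"side pred",np.round(F(proj("side",c))),"meas on plane",onz("side",f(382,265),z).round(1))
    # circle radius 28 in top
    th=np.linspace(0,2*np.pi,73);pp=np.array([G(proj("top",(609+28*np.cos(t),251.4+28*np.sin(t),z))) for t in th])
    print("  top x",pp[:,0].min().round(),pp[:,0].max().round(),"y",pp[:,1].min().round(),pp[:,1].max().round())
```

```text
205 side pred [383. 332.] meas on plane [619.4 313.4 205. ]
  top x 332.0 468.0 y 226.0 351.0
212 side pred [383. 321.] meas on plane [617.8 303.2 212. ]
  top x 327.0 464.0 y 224.0 350.0
220 side pred [383. 309.] meas on plane [615.9 291.5 220. ]
  top x 321.0 460.0 y 222.0 349.0
235 side pred [382. 285.] meas on plane [612.3 269.6 235. ]
  top x 310.0 451.0 y 217.0 346.0
247 side pred [382. 266.] meas on plane [609.4 252.1 247. ]
  top x 301.0 443.0 y 214.0 344.0
```

The disc's measured position matches the prediction in both views: side cork centre row 265 against 266, and top cork edge column about 442 against 443. I'll descend 24 mm to a disc centre of z about 215.

```bash
python3 -m inch '[[0,-0.001,0.006,0,0,0],[0,-0.001,0.013,0,0,0],[0,-0.001,0.02,0,0,0],[0,-0.001,0.024,0,0,0],[0,-0.001,0.024,0,0,0]]'; python3 -m inch '[[0,0,0,0,0,0],[0,0,0,0,0,0],[0,0,0,0,0,0]]'; python3 go.py 609.7 251.9 171
python3 - <<'E'
from h import *
im=env.camera("side")[:,:,::-1]
cv2.imwrite("pics/side14.png",cv2.resize(im[37:157,236:386],None,fx=5,fy=5,interpolation=cv2.INTER_CUBIC))
E
```

```text
time_s: 14.15
position: [609.5, 253.2, 170.9]
tcp_rot: [0.979, -0.206, -0.001, 0.0]
wrist_force: [-0.5, -0.3, -2.1]
grip_width: 57.4
time_s: 14.52
position: [609.9, 253.3, 171.9]
tcp_rot: [0.979, -0.206, 0.0, -0.0]
wrist_force: [-0.3, -0.7, -3.1]
grip_width: 58.1
t 14.525 pos [609.9 253.3 171.9] shift_m [0.0004 0.0014 0.0009] turn [-0. -0. -0.] F [-0.3 -0.7 -3.1] w 58.1
```

View pics/side14.png

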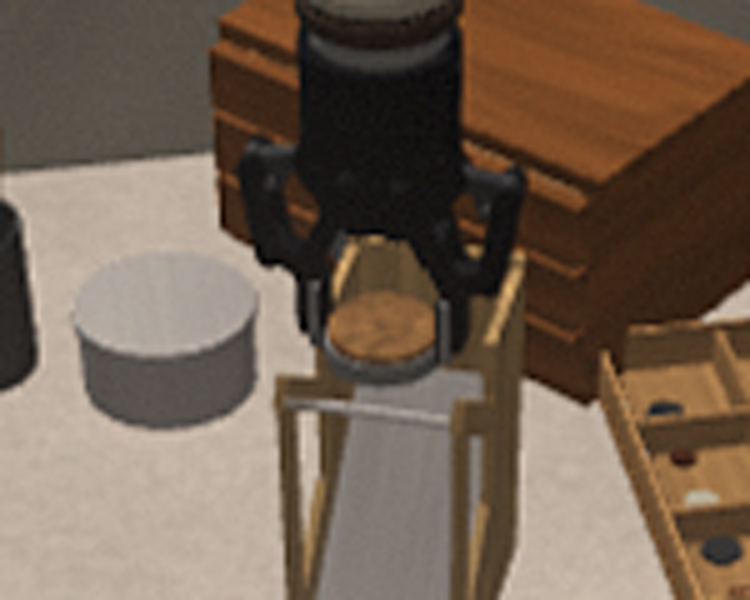

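The disc is level and centred over the slope. Releasing.

```bash
python3 -m inch '[[0,0,0,0,0,0],[0,0,0,0,0,0],[0,0,0,0,0,0],[0,0,0,0,0,0],[0,0,0,0,0,0]]' 1; python3 -m inch '[[0,0,-0.015,0,0,0],[0,0,-0.05,0,0,0],[0,0,-0.09,0,0,0],[0,0,-0.13,0,0,0],[0,0,-0.13,0,0,0]]'
python3 - <<'E'
from h import *
for n,a in(("side",(37,217,236,396)),("top",(130,250,115,285))):
    im=env.camera(n)[:,:,::-1]
    cv2.imwrite(f"pics/{n}15.png",cv2.resize(im[a[0]:a[1],a[2]:a[3]],None,fx=3.3 if n=="side" else 4.5,fy=3.3 if n=="side" else 4.5,interpolation=cv2.INTER_CUBIC))
E
```

```text
time_s: 15.2
position: [609.8, 253.3, 171.6]
tcp_rot: [0.979, -0.206, 0.0, -0.0]
wrist_force: [0.2, -0.2, -0.2]
grip_width: 85.2
time_s: 15.82
position: [611.9, 253.9, 308.1]
tcp_rot: [0.979, -0.205, 0.005, -0.002]
wrist_force: [-0.2, -0.8, 0.1]
grip_width: 85.6
```

View pics/side15.png

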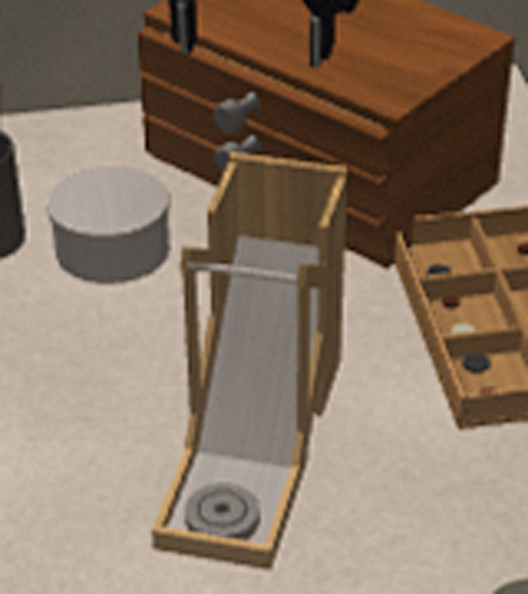

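View pics/top15.png

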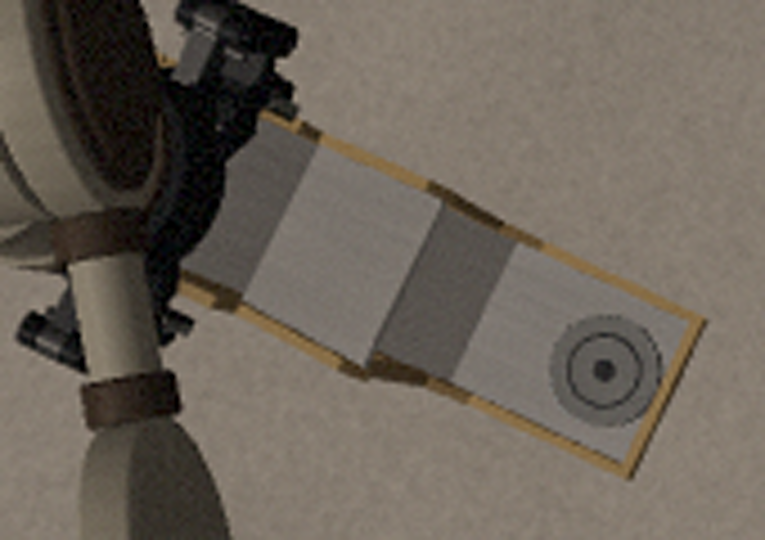

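The weight lies in the tray steel rings up, cork down: side crop (222,510), top crop (605,370). I'll check once more that it and the plain weight are at rest.

```bash
python3 -m inch '[[0,0,0,0,0,0],[0,0,0,0,0,0],[0,0,0,0,0,0]]'
python3 - <<'E'
from h import *
a=cv2.imread("pics/top0.png");b=env.camera("top")[:,:,::-1]
d=cv2.absdiff(a,b).max(2)
print("plain diff",d[205:245,415:460].max(),"red",d[192:226,302:335].max())
c=cv2.imread("pics/top15.png");n=cv2.resize(b[130:250,115:285],None,fx=4.5,fy=4.5,interpolation=cv2.INTER_CUBIC)
print("tray change",cv2.absdiff(c,n)[280:460,480:690].max())
env.finish_job()
E
```

```text
time_s: 16.3
position: [609.5, 253.2, 300.8]
tcp_rot: [0.979, -0.206, -0.001, 0.0]
wrist_force: [-0.2, 0.8, 0.3]
grip_width: 85.3
plain diff 15 red 27
tray change 14
the job is handed in; nothing more can be done
```

I picked up the cork-up weight and let it go level over the upper slope, its centre at about z 216 mm. It slid down, turned over and came to rest in the tray cork down, with the steel rings showing in both views. I handed the job in at about 16.3 s, with the gripper open and well clear.

**Last checks:** between the last two looks, about 0.5 s apart, the tray picture changed only at noise level (14 grey levels). The plain weight also differs from the first picture only at noise level (15). The red look-alike differs a bit more (27); I took this as noise too and did not look closer, and the arm made no contact near it.

**What disagreed:**
- **Tool height:** the reported height was about 35 mm below the true height. I saw this in the side view and confirmed it by touching the table lightly with the open fingers, at about 18 N. I used that offset for the grasp and the release, and the disc's position over the ramp then matched the predictions in both views.
- **Grip width:** with the 60 mm disc held, the gripper read about 57.5 mm. The hold was still firm and level.

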